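Load the sample station at the chromatograph

ROBOT

A 6-joint arm with a two-finger parallel gripper is mounted at the origin on the work surface. World frame = base frame: x ahead of the robot, y to its left, z up, the work surface at z = 0. Lengths are in m, angles in degrees, forces in N, time in s.
With the tool pointing down it reaches from about 0.4 to 0.825 m from the base axis. Payload 7 kg.
Tool frame: the origin (TCP) lies between the finger pads; the fingertips stand 11 mm ahead of it and the grasp point (between the pads) lies 8 mm behind it; z points along the fingers, y is the direction in which the jaws open and shut (so a half turn about z gives the same grasp; the last joint's range is limited). The gripper opens to 88 mm and grips with 3 to 60 N. Pads are 19 mm wide; open, the fingers measure 130 mm over their backs; the gripper's body (78 mm by 193 mm) begins 47 mm behind the grasp point.
Start: joints at [-56.488, 20.546, 0.682, 0, -70.136, -16.507], TCP at [0.197, -0.645, 0.238] pointing down, gripper open.
Joint ranges: [-176.03, 176.03], [-82.01, 121.73], [-58.28, 71.71], [-173.87, 95.51], [-174.79, -0.11], [-173.66, 173.66]. Speed limits (degrees/s): [136.94, 136.94, 172.46, 180, 180, 180].

INTERFACE

Orientations are given as [roll, pitch, yaw] about the fixed x, y, z axes, in that order (R = Rz(yaw) Ry(pitch) Rx(roll)).
In Python, from plant import r gives the robot as it stands.
- The arm moves only by the shell command python3 -m inch 'ROWS' [OPENING] [FORCE]. ROWS is JSON, a list of rows, each an object of numbers: "x", "y", "z": the shift along the tool's x, y, z as a fraction of full scale; "yaw": the turn about the tool's z as a fraction of full scale. In form: [{"x": .., "y": .., "z": .., "yaw": ..}, ...]. A call has 1 to 5 rows; each row shifts and turns the pose as measured when the row begins, along the tool's axes as they then stand; what a row does not reach is not made up. Full scale, the value 1, is 0.025 m for a shift and 4 degrees for a turn. A row lasts 1/12 s, in which the tool goes at most 41.7 mm and 7.16 degrees, less where a joint would pass 70% of its speed; a pose out of reach is approached as far as the arm can. A call with a number of a shift or a turn outside -1 to 1 is refused whole. A call with a gripper value outside its range is refused whole. OPENING is the opening, from -1 (shut) to 1 (fully open), set as the call begins (- or left out, the last holds). The fingers move at their own pace and stop on an object; FORCE is the grip in N (left out, the last holds). Time passes only in rows, so rows that do not move let the fingers close. It gives the time, the measured TCP pose, the force and the opening at its end, in the units of the state.
- r.get_state(): the state, without advancing time (a new reading comes with each control period).
- r.capture(name): name is "side" or "top" or "wrist"; returns (picture, depth): 384x512x3 uint8, red, green, blue; 384x512 float32, m along the optical axis (not along the pixel's ray), 0 where there is no reading.
- r.camera_info(name): a dict with "mtx" (3x3 intrinsics, pixels), "k1" (the pictures are not rectified: a ray, as slopes to the right and down, at radius r is drawn at 1 + k1 r^2 times it, then the intrinsics apply), "pose" (4x4, takes a point from camera to world coordinates). Camera axes: x right, y down, z forward; pixel columns grow to the right and rows downward; lengths in m; the calibration is good to about 2 mm. A picture is of the moment at which its call begins: read the wrist's pose just before it. camera_info takes no time and is no camera call; for the wrist camera it gives the pose at the moment of the call.
- r.close_job(): hands the job in, once; it reports no verdict.
The state is a dict: "time_s": time; "joints": joint angles; "qd": joint speeds; "joint_torque": joint torques, N m; "tcp_pos": TCP position; "eef_rot": TCP orientation; "contact_force": force on the tool from outside, world axes, zero at the start; "moment": the same for the moment, N m; "gripper_width": finger opening in m.
Only numpy, scipy, OpenCV 4.12 (cv2) and the standard library are available. Lean on these libraries where they do the work, as an engineer would, in place of code of your own. Each camera call takes 0.05 s, during which the arm holds its last target. There are 200 camera calls.

TASK

Stand each of the three white-capped vials in the well of the aluminium block of its own size: the smallest vial in the smallest block, the middle one in the middle block, the largest in the largest. Lift the top steel cup straight off the stack and stand it in the round grey rest for the rinse cup, leaving the lower cup standing in its place. Keep the vials and cups upright throughout and let go of everything.

Things in the scene. Friction and masses are not known exactly. Their poses are not given: they have to be found in the camera images.
- small_vial_center (a point): brown glass vial with a white screw cap, the smallest of the three capped vials, standing upright: body 16 mm in diameter, 50 mm tall overall, its straight glass wall reaching 30 mm up (the cap is the top 12 mm, slightly narrower). Point: its centre, half-way up; z is its own axis. (Uncapped open vials with a dark mouth and a black rubber stopper stand about too; they are not part of the job.)
- medium_vial_center (a point): brown glass vial with a white screw cap, the middle-sized of the three capped vials, standing upright: body 28 mm in diameter, 64 mm tall overall, its straight glass wall reaching 44 mm up (the cap is the top 12 mm, slightly narrower). Point: its centre, half-way up; z is its own axis.
- large_vial_center (a point): brown glass vial with a white screw cap, the largest of the three capped vials, standing upright: body 42 mm in diameter, 78 mm tall overall, its straight glass wall reaching 58 mm up (the cap is the top 12 mm, slightly narrower). Point: its centre, half-way up; z is its own axis.
- top_cup_center (a point): upper one of two identical stacked steel cups: 52 mm tall, foot 40 mm in diameter widening to 50 mm at a shoulder 24 mm up, above it a straight collar 58 mm in diameter and 28 mm high, open at the top. Its shoulder rests on the lower cup's rim and its tapered foot hangs inside with 1 to 2 mm of play, so that only its collar shows (52 to 80 mm above the bench) and it comes off straight up. Point: its centre, half-way up (26 mm above its underside); z is its own axis.
- lower_cup_center (a point): lower one of the two stacked steel cups, of the same shape and size, loose on the bench. Point: its centre, 26 mm above its underside; z is its own axis.
- small_block_well (a point): square aluminium block, 50 x 50 mm and 24 mm high, fixed to the bench, the smallest of the three, with one round open well in the middle of its top: 28 mm in diameter, 16 mm deep. Point: centre of the well's flat floor, 8 mm above the bench; z points up.
- medium_block_well (a point): square aluminium block, 60 x 60 mm and 24 mm high, fixed to the bench, the middle-sized of the three, with one round open well in the middle of its top: 40 mm in diameter, 16 mm deep. Point: centre of the well's flat floor, 8 mm above the bench; z points up.
- large_block_well (a point): square aluminium block, 72 x 72 mm and 24 mm high, fixed to the bench, the largest of the three, with one round open well in the middle of its top: 56 mm in diameter, 16 mm deep. Point: centre of the well's flat floor, 8 mm above the bench; z points up.
- cup_rest_floor (a point): low round grey plastic rest for a cup, fixed to the bench, 80 mm across and 12 mm high, with a round recess about 60 mm wide and 8 mm deep in its top. Point: centre of the recess's flat floor, 4 mm above the bench; z points up.
There are look-alikes about, which are no part of the job. What is shaped like the part that bears medium_vial_center but yellow is not meant. Leave any green look-alike of the part that bears large_block_well alone.

How it is judged:
By the outcome, as a careful person would: the job done as asked, in the order asked, and still so for the second after the job is handed in, with the robot touching nothing.
It also fails if it takes over 120 s, if anything falls off the work surface, if the arm or the gripper's body presses on something with over 40 N, if the wrist force passes 120 N, or if a joint passes its speed limit or range.

## Working session

There is one attempt and no reset: what is moved stays moved. The work goes in short steps, Python scripts to look and compute and a shell command to move; the robot and the scene stay as the last step left them, time stands still between calls to the robot, and variables do not carry over. Pictures are saved under pics/ and viewed, about 12 in all and at most 16, crops included, and the job is handed in when it is done.

```bash
ls; mkdir -p pics; python3 - <<'E'
from plant import r
import cv2,numpy as np
s=r.get_state();print({k:np.round(v,3).tolist() for k,v in s.items()})
for n in("top","side"):
    p,d=r.capture(n);np.savez(f'pics/{n}0.npz',p=p,d=d)
    cv2.imwrite(f'pics/{n}0.png',cv2.resize(p[:,:,::-1],(800,600),interpolation=cv2.INTER_CUBIC))
    c=r.camera_info(n);print(n,c)
E
```

```text
pics
{'time_s': 0.0, 'joints': [-56.489, 20.591, 0.632, -0.021, -70.136, -16.508], 'qd': [0.02, -0.017, 0.038, 0.057, -0.103, 0.005], 'joint_torque': [0.0, -58.272, 29.306, 6.997, 0.007, -0.0], 'tcp_pos': [0.197, -0.645, 0.237], 'eef_rot': [179.904, -0.008, -163.004], 'contact_force': [0.072, -0.035, 0.211], 'moment': [0.063, -0.012, 0.014], 'gripper_width': 0.088}
top {'mtx': array([[484.82442807,   0.        , 255.55819939],
       [  0.        , 484.82442807, 188.92935266],
       [  0.        ,   0.        ,   1.        ]]), 'k1': -0.1553065452098426, 'pose': array([[-0.00957042, -0.99144585,  0.13016731,  0.42910107],
       [-0.99993572,  0.01028019,  0.00478191, -0.0613249 ],
       [-0.00607915, -0.13011318, -0.99148051,  1.16368886],
       [ 0.        ,  0.        ,  0.        ,  1.        ]])}
side {'mtx': array([[367.2717751 ,   0.        , 253.19573871],
       [  0.        , 367.2717751 , 196.52071265],
       [  0.        ,   0.        ,   1.        ]]), 'k1': 0.006843891577911512, 'pose': array([[-0.97885631, -0.14506269,  0.14421217,  0.42842815],
       [-0.20425086,  0.7312335 , -0.65082958,  0.5306778 ],
       [-0.01104168, -0.6665241 , -0.7454017 ,  0.75750622],
       [ 0.        ,  0.        ,  0.        ,  1.        ]])}
```

View pics/top0.png

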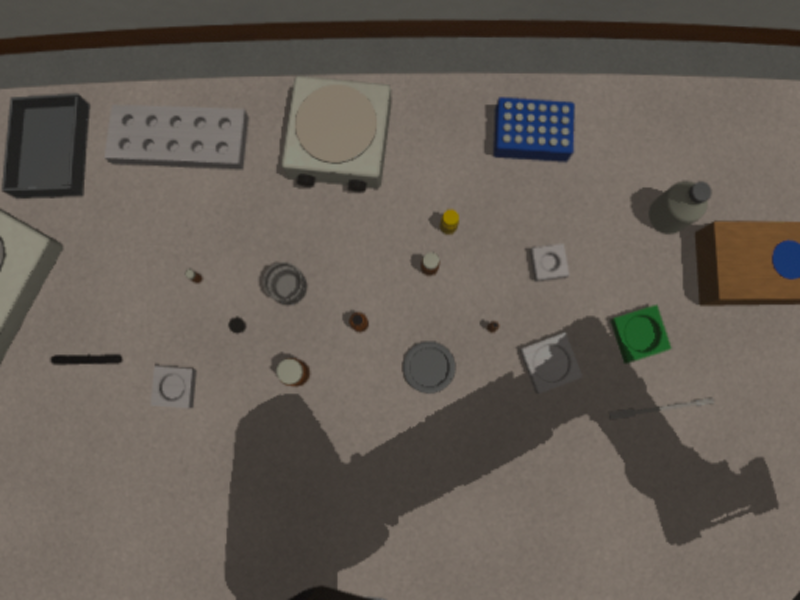

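View pics/side0.png

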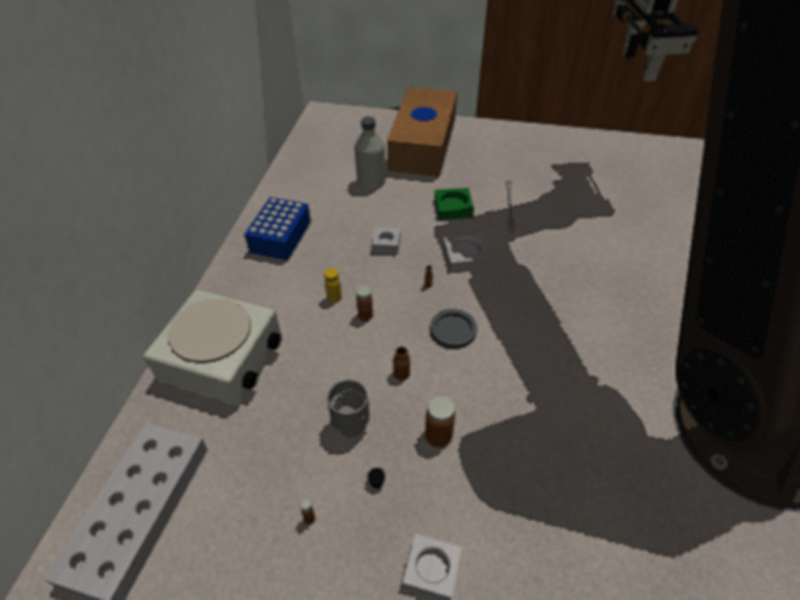

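The white-capped vials (in the 800x600 top view) are small (193,275), medium (430,263) and large (291,372). The yellow one at (450,221) is a look-alike, and the open vials at (358,321) and (491,326) plus the stopper at (237,325) are not part of the job. The blocks are small (550,262), medium (173,387) and large (550,360, half in shadow); the green one at (640,333) is excluded. The cup stack is at (284,284) and the rest at (428,367).

```bash
cat > h.py <<'E'
import numpy as np,cv2
def rays(info,uv):
    n=cv2.undistortPoints(np.asarray(uv,np.float32).reshape(-1,1,2),info['mtx'],np.array([info['k1'],0,0,0.]))[:,0]
    return np.c_[n,np.ones(len(n))]
def cloud(info,d):
    h,w=d.shape;u,v=np.meshgrid(np.arange(w),np.arange(h))
    P=rays(info,np.c_[u.ravel(),v.ravel()])*d.reshape(-1,1)
    T=info['pose'];return (P@T[:3,:3].T+T[:3,3]).reshape(h,w,3)
def onplane(info,uv,z):
    T=info['pose'];R=rays(info,uv)@T[:3,:3].T
    return T[:3,3]+R*((z-T[2,3])/R[:,2])[:,None]
def move(target,st,yaw=None):
    "shift in tool axes (units of 25 mm) to bring tcp to target"
    from scipy.spatial.transform import Rotation as Ro
    R=Ro.from_euler('xyz',st['eef_rot'],degrees=True).as_matrix()
    return R.T@(np.asarray(target)-st['tcp_pos'])/0.025
E
cat > m0.py <<'E'
from plant import r
from h import *
f=np.load('pics/top0.npz');p,d=f['p'],f['d'];I=r.camera_info('top');C=cloud(I,d)
S=1.5625
for n,(u,v),ht,rad in[('small',(193,275),.05,9),('med',(430,263),.064,11),('large',(291,372),.078,16),('cup',(284,284),.08,20),('open1',(358,321),.05,12),('yellow',(450,221),.064,12),
  ('sblock',(550,262),.024,20),('mblock',(173,387),.024,24),('lblock',(550,360),.024,30),('rest',(428,367),.012,28)]:
    u,v=int(u/S),int(v/S);k=rad
    sub=C[v-k:v+k,u-k:u+k];z=sub[...,2];top=np.percentile(z,98)
    m=(abs(z-ht)<.006)&(d[v-k:v+k,u-k:u+k]>0)
    q=sub[m]
    if len(q)<4: print(n,len(q),'top',top);continue
    (cx,cy),(w,h),a=cv2.minAreaRect(q[:,:2].astype(np.float32))
    c,R=cv2.minEnclosingCircle(q[:,:2].astype(np.float32))
    print(n,len(q),'top %.3f medz %.3f'%(top,np.median(q[:,2])),'mean',q[:,:2].mean(0).round(4),'rect',np.round([cx,cy,w,h],4),round(a,1),'circ',np.round([*c,R],4))
print('bench z',np.median(C[200:240,170:180,2]))
E
python3 m0.py
```

```text
small 30 top 0.051 medz 0.049 mean [0.6111 0.2603] rect [0.611  0.2611 0.0128 0.0123] 83.6 circ [0.6111 0.2614 0.0072]
med 89 top 0.065 medz 0.062 mean [ 0.6266 -0.1021] rect [ 0.6267 -0.1025  0.0209  0.0237] 88.6 circ [ 0.6268 -0.1018  0.0122]
large 199 top 0.080 medz 0.077 mean [0.4643 0.1042] rect [0.4647 0.1033 0.0358 0.033 ] 15.1 circ [0.4645 0.1053 0.0189]
cup 79 top 0.080 medz 0.078 mean [0.5944 0.1112] rect [0.5939 0.1135 0.0558 0.0546] 80.9 circ [0.5949 0.1144 0.0291]
open1 19 top 0.061 medz 0.047 mean [0.5366 0.005 ] rect [0.5379 0.0072 0.0169 0.0227] 11.2 circ [0.5395 0.0078 0.0124]
yellow 84 top 0.065 medz 0.063 mean [ 0.6899 -0.1323] rect [ 0.6904 -0.1327  0.0231  0.0238] 61.2 circ [ 0.6901 -0.1324  0.0126]
sblock 317 top 0.026 medz 0.023 mean [ 0.629  -0.2881] rect [ 0.6287 -0.2881  0.0512  0.0495] 9.2 circ [ 0.629  -0.2883  0.0335]
mblock 429 top 0.025 medz 0.022 mean [0.4417 0.2937] rect [0.4419 0.2935 0.0633 0.0589] 86.3 circ [0.4419 0.2936 0.0424]
lblock 501 top 0.025 medz 0.023 mean [ 0.4738 -0.2851] rect [ 0.4746 -0.2847  0.0731  0.075 ] 18.9 circ [ 0.4739 -0.2849  0.05  ]
rest 425 top 0.013 medz 0.010 mean [ 0.4715 -0.0994] rect [ 0.4717 -0.0991  0.0789  0.0774] 44.3 circ [ 0.4717 -0.0993  0.04  ]
bench z -0.000726830309055404
```

All sizes and heights match the descriptions. I'll make one enlarged crop to confirm the chosen things and start the first transit at a safe height, squaring the yaw so the tool axes line up with the world axes.

```bash
python3 - <<'E'
import cv2,numpy as np
p=np.load('pics/top0.npz')['p'][:,:,::-1]
a=p[150:265,85:245];b=p[135:250,250:410]
o=np.vstack([cv2.resize(q,(416,299),interpolation=cv2.INTER_CUBIC) for q in(a,b)])
cv2.imwrite('pics/crop0.png',cv2.convertScaleAbs(o,alpha=1.5))
E
python3 -m inch '[{"yaw":0.85},{"yaw":0.85},{"yaw":0.85},{"yaw":0.85},{"yaw":0.85}]' 
python3 -m inch '[{"y":1},{"y":1},{"y":1},{"y":1},{"y":1}]'
```

```text
validation failed for argument at $[0]...
validation failed for argument at $[0]...
```

View pics/crop0.png

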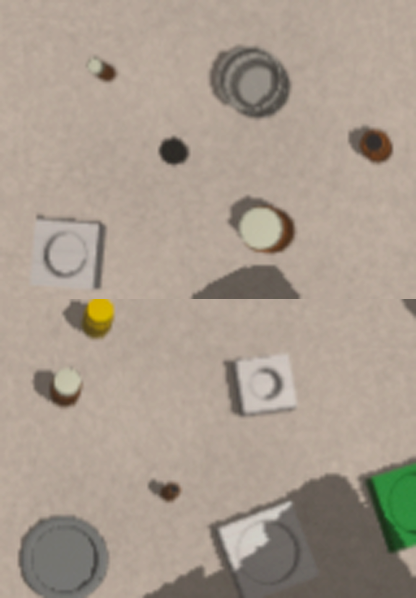

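The crop confirms three white-capped vials (crop 101,67; 263,229; 66,382), the medium block (66,253), small block (265,383), large non-green block (268,550), rest (64,557) and cup stack (252,83). The moves were refused, probably because each row needs all four keys.

```bash
python3 -m inch '[{"x":0,"y":0,"z":0,"yaw":0.85},{"x":0,"y":0,"z":0,"yaw":0.85},{"x":0,"y":0,"z":0,"yaw":0.85},{"x":0,"y":0,"z":0,"yaw":0.85},{"x":0,"y":0,"z":0,"yaw":0.85}]' 
python3 -m inch '[{"x":-0.5,"y":1,"z":0,"yaw":0},{"x":-0.5,"y":1,"z":0,"yaw":0},{"x":-0.5,"y":1,"z":0,"yaw":0},{"x":-0.5,"y":1,"z":0,"yaw":0},{"x":-0.5,"y":1,"z":0,"yaw":0}]'
```

```text
time_s: 0.52
tcp_pos: [0.1968, -0.6438, 0.2338]
eef_rot: [179.7, -0.1, 179.4]
contact_force: [-0.6, -0.6, -0.0]
gripper_width: 0.0874
time_s: 0.93
tcp_pos: [0.2596, -0.518, 0.2293]
eef_rot: [179.3, -0.4, 178.7]
contact_force: [0.1, 0.1, -0.6]
gripper_width: 0.0879
```

```bash
for i in 1 2; do python3 -m inch '[{"x":-0.45,"y":1,"z":-0.04,"yaw":0},{"x":-0.45,"y":1,"z":-0.04,"yaw":0},{"x":-0.45,"y":1,"z":-0.04,"yaw":0},{"x":-0.45,"y":1,"z":-0.04,"yaw":0},{"x":-0.45,"y":1,"z":-0.04,"yaw":0}]'; done
```

```text
time_s: 1.35
tcp_pos: [0.3197, -0.3871, 0.2333]
eef_rot: [179.2, -0.6, 178.6]
contact_force: [0.4, -0.7, -0.3]
gripper_width: 0.0879
time_s: 1.77
tcp_pos: [0.3797, -0.2565, 0.2389]
eef_rot: [179.1, -0.7, 178.6]
contact_force: [0.6, -1.2, -0.1]
gripper_width: 0.0878
```

```bash
for i in 1 2 3; do python3 -m inch '[{"x":-0.45,"y":1,"z":0,"yaw":0},{"x":-0.45,"y":1,"z":0,"yaw":0},{"x":-0.45,"y":1,"z":0,"yaw":0},{"x":-0.45,"y":1,"z":0,"yaw":0},{"x":-0.45,"y":1,"z":0,"yaw":0}]'; done
```

```text
time_s: 2.18
tcp_pos: [0.4396, -0.1259, 0.2402]
eef_rot: [179.0, -0.7, 178.6]
contact_force: [0.6, -0.2, 0.4]
gripper_width: 0.0876
time_s: 2.6
tcp_pos: [0.4995, 0.0049, 0.2412]
eef_rot: [179.0, -0.7, 178.6]
contact_force: [0.1, -0.9, -1.0]
gripper_width: 0.0873
time_s: 3.02
tcp_pos: [0.5594, 0.1354, 0.2415]
eef_rot: [179.0, -0.9, 178.7]
contact_force: [0.6, -0.8, 0.6]
gripper_width: 0.0878
```

```bash
python3 -m inch '[{"x":-0.45,"y":1,"z":0,"yaw":0},{"x":-0.45,"y":1,"z":0,"yaw":0},{"x":-0.45,"y":1,"z":0.3,"yaw":0},{"x":-0.3,"y":0.8,"z":0.3,"yaw":0},{"x":0,"y":0,"z":0.3,"yaw":0}]'
cat > look.py <<'E'
import sys
from plant import r
from h import *
s=r.get_state();I=r.camera_info('wrist');p,d=r.capture('wrist')
n=sys.argv[1];np.savez(f'pics/{n}.npz',p=p,d=d,**I)
cv2.imwrite(f'pics/{n}.png',p[:,:,::-1])
print(s['tcp_pos'],s['eef_rot'],s['time_s'])
C=cloud(I,d);X=np.array([float(a) for a in sys.argv[2:5]]);rad=float(sys.argv[5])
m=(np.hypot(C[...,0]-X[0],C[...,1]-X[1])<rad)&(abs(C[...,2]-X[2])<.006)&(d>0);q=C[m]
print(len(q),'medz',np.median(q[:,2]) if len(q) else None)
if len(q)>5:
    print('mean',q.mean(0),'circ',cv2.minEnclosingCircle(q[:,:2].astype(np.float32)),'rect',cv2.minAreaRect(q[:,:2].astype(np.float32)))
    v,u=np.nonzero(m);print('px',u.mean(),v.mean())
E
python3 look.py w1 .611 .261 .05 .02
```

```text
time_s: 3.43
tcp_pos: [0.6055, 0.2391, 0.2181]
eef_rot: [179.0, -0.9, 178.8]
contact_force: [0.1, -0.8, 0.7]
gripper_width: 0.0876
[0.60552142 0.2391166  0.21810644] [179.03009348  -0.86049615 178.82399828] 3.4333
154 medz 0.04938003450372702
mean [0.60959707 0.26222075 0.04920167] circ ((0.6103297472000122, 0.26234063506126404), 0.006819803733378649) rect ((0.6099610328674316, 0.2622862458229065), (0.012119011953473091, 0.012959045358002186), 89.29695892333984)
px 277.9415584415584 179.56493506493507
```

View pics/w1.png

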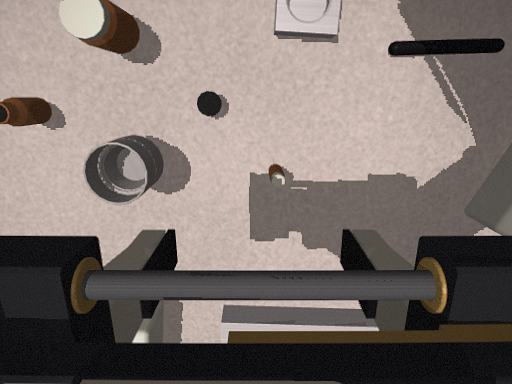

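The view shows the small vial at px (278,180), matching the top estimate. Next: compute the shift.

```bash
cat > go.py <<'E'
import sys
from plant import r
from h import *
print(move([float(a) for a in sys.argv[1:4]],r.get_state()).round(2))
E
python3 go.py .6104 .2618 .031
```

```text
[-0.37  0.86  7.41]
```

```bash
python3 -m inch '[{"x":-0.37,"y":0.86,"z":0.4,"yaw":0},{"x":0,"y":0,"z":1,"yaw":0},{"x":0,"y":0,"z":1,"yaw":0},{"x":0,"y":0,"z":1,"yaw":0},{"x":0,"y":0,"z":0.5,"yaw":0}]'; python3 go.py .6104 .2618 .031
```

```text
time_s: 3.9
tcp_pos: [0.6121, 0.2593, 0.1178]
eef_rot: [179.0, -0.9, 178.8]
contact_force: [-1.2, -0.9, -0.8]
gripper_width: 0.0876
[0.01 0.04 3.47]
```

```bash
python3 -m inch '[{"x":0,"y":0.04,"z":1,"yaw":0},{"x":0,"y":0,"z":0.9,"yaw":0},{"x":0,"y":0,"z":0.8,"yaw":0},{"x":0,"y":0,"z":0.4,"yaw":0},{"x":0,"y":0,"z":0,"yaw":0}]'; python3 go.py .6104 .2618 .031
```

```text
time_s: 4.32
tcp_pos: [0.6073, 0.2558, 0.0345]
eef_rot: [179.3, -1.2, 178.6]
contact_force: [0.6, -0.4, -0.1]
gripper_width: 0.0874
[-0.12  0.24  0.14]
```

```bash
python3 -m inch '[{"x":-0.12,"y":0.24,"z":0.12,"yaw":0},{"x":0,"y":0,"z":0,"yaw":0}]'; python3 go.py .6104 .2618 .031
```

```text
time_s: 4.48
tcp_pos: [0.6108, 0.2613, 0.0323]
eef_rot: [179.3, -1.2, 178.6]
contact_force: [-0.4, 0.2, -0.1]
gripper_width: 0.0878
[0.01 0.02 0.05]
```

```bash
python3 -m inch '[{"x":0,"y":0,"z":0,"yaw":0},{"x":0,"y":0,"z":0,"yaw":0},{"x":0,"y":0,"z":0,"yaw":0},{"x":0,"y":0,"z":0,"yaw":0},{"x":0,"y":0,"z":0,"yaw":0}]' -1 15; python3 -m inch '[{"x":0,"y":0,"z":0,"yaw":0},{"x":0,"y":0,"z":0,"yaw":0},{"x":0,"y":0,"z":0,"yaw":0},{"x":0,"y":0,"z":0,"yaw":0},{"x":0,"y":0,"z":0,"yaw":0}]'
```

```text
time_s: 4.9
tcp_pos: [0.6133, 0.2631, 0.0373]
eef_rot: [179.1, -0.9, 178.6]
contact_force: [0.1, -0.4, 0.1]
gripper_width: 0.0599
time_s: 5.32
tcp_pos: [0.6136, 0.2634, 0.0383]
eef_rot: [179.0, -0.8, 178.6]
contact_force: [0.2, -0.2, 0.6]
gripper_width: 0.0267
```

```bash
python3 -m inch '[{"x":0.1,"y":-0.06,"z":0.3,"yaw":0},{"x":0,"y":0,"z":0.05,"yaw":0},{"x":0,"y":0,"z":0.03,"yaw":0},{"x":0,"y":0,"z":0.03,"yaw":0}]'
```

```text
time_s: 5.65
tcp_pos: [0.6118, 0.262, 0.029]
eef_rot: [179.0, -0.7, 178.7]
contact_force: [-3.3, -1.6, 9.7]
gripper_width: 0.0155
```

```bash
python3 -m inch '[{"x":0,"y":0,"z":0,"yaw":0},{"x":0,"y":0,"z":0,"yaw":0},{"x":0,"y":0,"z":0,"yaw":0}]'
```

```text
time_s: 5.9
tcp_pos: [0.6119, 0.2619, 0.0292]
eef_rot: [179.0, -0.7, 178.7]
contact_force: [-0.1, 0.2, 1.8]
gripper_width: 0.0153
```

```bash
python3 -m inch '[{"x":0,"y":0,"z":-0.3,"yaw":0},{"x":0,"y":0,"z":-0.8,"yaw":0},{"x":0,"y":0,"z":-1,"yaw":0},{"x":0,"y":0,"z":-1,"yaw":0},{"x":0,"y":0,"z":-1,"yaw":0}]'; python3 -m inch '[{"x":0,"y":0,"z":-1,"yaw":0},{"x":0,"y":-0.4,"z":-0.5,"yaw":0},{"x":0,"y":-0.8,"z":0,"yaw":0},{"x":0,"y":-1,"z":0,"yaw":0},{"x":0,"y":-1,"z":0,"yaw":0}]'
```

```text
time_s: 6.32
tcp_pos: [0.6089, 0.2576, 0.128]
eef_rot: [179.5, -1.4, 178.7]
contact_force: [-0.6, 0.8, -0.6]
gripper_width: 0.0153
time_s: 6.73
tcp_pos: [0.6098, 0.1778, 0.1729]
eef_rot: [179.2, -0.9, 179.0]
contact_force: [0.9, -0.5, -0.9]
gripper_width: 0.0148
```

```bash
for i in 1 2 3; do python3 -m inch '[{"x":0,"y":-1,"z":0,"yaw":0},{"x":0,"y":-1,"z":0,"yaw":0},{"x":0,"y":-1,"z":0,"yaw":0},{"x":0,"y":-1,"z":0,"yaw":0},{"x":0,"y":-1,"z":0,"yaw":0}]'; done;  python3 go.py .629 -.2885 .13
```

```text
time_s: 7.15
tcp_pos: [0.6019, 0.0409, 0.1664]
eef_rot: [179.3, -1.3, 178.9]
contact_force: [-0.2, -0.3, -0.0]
gripper_width: 0.0151
time_s: 7.57
tcp_pos: [0.5917, -0.0961, 0.1594]
eef_rot: [179.3, -1.8, 178.7]
contact_force: [0.2, -0.4, -0.4]
gripper_width: 0.0155
time_s: 7.98
tcp_pos: [0.5798, -0.2318, 0.152]
eef_rot: [179.2, -2.3, 178.5]
contact_force: [0.8, 0.0, -0.4]
gripper_width: 0.0148
[-2.06 -2.23  0.77]
```

```bash
python3 -m inch '[{"x":-0.8,"y":-0.8,"z":0,"yaw":0},{"x":-0.8,"y":-0.8,"z":0,"yaw":0},{"x":-0.4,"y":-0.6,"z":0,"yaw":0},{"x":0,"y":0,"z":0,"yaw":0},{"x":0,"y":0,"z":0,"yaw":0}]';  python3 go.py .629 -.2885 .09; python3 look.py w2 .629 -.2885 .024 .045
```

```text
time_s: 8.4
tcp_pos: [0.6198, -0.3003, 0.1423]
eef_rot: [179.0, -2.9, 178.0]
contact_force: [-0.7, 0.5, 0.5]
gripper_width: 0.0153
[-0.46  0.45  2.08]
[ 0.61977179 -0.30027624  0.1423057 ] [178.9941005   -2.87450336 178.00542843] 8.4
2334 medz 0.023570291665704263
mean [ 0.62425693 -0.28631147  0.02340367] circ ((0.6278648972511292, -0.28764092922210693), 0.035042017698287964) rect ((0.6279557347297668, -0.2876022756099701), (0.05066579207777977, 0.050105493515729904), 7.249035358428955)
px 271.42073693230503 199.06855184233075
```

View pics/w2.png

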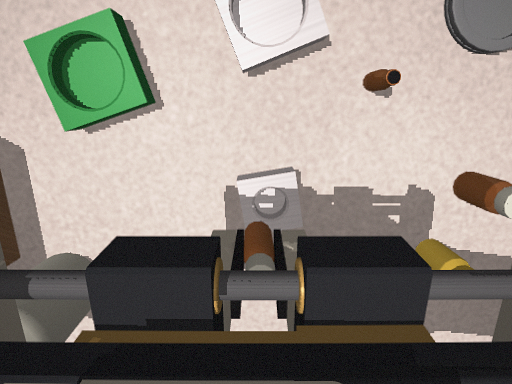

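The vial is held at px (258,245) and the small block's well is at (270,200). The wrist measurement of the block agrees within 1 mm.

```bash
cat > go.py <<'E'
import sys
from plant import r
from h import *
from scipy.spatial.transform import Rotation as Ro
a=[float(x) for x in sys.argv[1:]];s=r.get_state()
L=a[3] if len(a)>3 else 0   # point L ahead of tcp along tool z goes to target
R=Ro.from_euler('xyz',s['eef_rot'],degrees=True).as_matrix()
print('shift',move(np.array(a[:3])-L*R[:,2],s).round(2),'toolz',R[:,2].round(3))
E
python3 -m inch '[{"x":-0.46,"y":0.45,"z":1,"yaw":-0.5},{"x":0,"y":0,"z":0.8,"yaw":0},{"x":0,"y":0,"z":0,"yaw":0}]'; python3 go.py .6285 -.288 .03 .029
```

```text
time_s: 8.7
tcp_pos: [0.627, -0.2879, 0.0963]
eef_rot: [178.9, -2.8, -180.0]
contact_force: [-0.5, 0.4, -0.9]
gripper_width: 0.015
shift [-0.19 -0.06  1.49] toolz [-0.049  0.02  -0.999]
```

```bash
python3 -m inch '[{"x":-0.2,"y":-0.06,"z":0.6,"yaw":0},{"x":0,"y":0,"z":0.5,"yaw":0},{"x":0,"y":0,"z":0.2,"yaw":0},{"x":0,"y":0,"z":0,"yaw":0}]'; python3 go.py .6285 -.288 .009 .029
```

```text
time_s: 9.03
tcp_pos: [0.6285, -0.2868, 0.0643]
eef_rot: [178.9, -2.8, -179.8]
contact_force: [0.4, -0.6, -0.5]
gripper_width: 0.0157
shift [-0.11 -0.09  1.05] toolz [-0.05   0.02  -0.999]
```

```bash
python3 -m inch '[{"x":-0.1,"y":-0.07,"z":0.5,"yaw":0},{"x":0,"y":0,"z":0.3,"yaw":0},{"x":0,"y":0,"z":0.25,"yaw":0},{"x":0,"y":0,"z":0,"yaw":0},{"x":0,"y":0,"z":0,"yaw":0}]'; python3 go.py .6285 -.288 .009 .029
```

```text
time_s: 9.45
tcp_pos: [0.6304, -0.2882, 0.0384]
eef_rot: [178.9, -2.7, -179.8]
contact_force: [-0.1, 0.5, 1.1]
gripper_width: 0.015
shift [ 0.02 -0.01  0.02] toolz [-0.047  0.019 -0.999]
```

```bash
python3 -m inch '[{"x":0,"y":0,"z":0.06,"yaw":0},{"x":0,"y":0,"z":0,"yaw":0}]'; python3 -m inch '[{"x":0,"y":0,"z":0,"yaw":0},{"x":0,"y":0,"z":0,"yaw":0},{"x":0,"y":0,"z":0,"yaw":0},{"x":0,"y":0,"z":-0.1,"yaw":0},{"x":0,"y":0,"z":-0.2,"yaw":0}]' 0 ;python3 -m inch '[{"x":0,"y":0,"z":-0.6,"yaw":0},{"x":0,"y":0,"z":-1,"yaw":0},{"x":0,"y":0,"z":-1,"yaw":0},{"x":0,"y":0,"z":-1,"yaw":0},{"x":0,"y":0,"z":0,"yaw":0}]' 0.5;  python3 look.py w3 .629 -.288 .058 .02
```

```text
time_s: 9.62
tcp_pos: [0.6307, -0.2884, 0.0375]
eef_rot: [178.9, -2.6, -179.8]
contact_force: [0.3, -0.4, -0.5]
gripper_width: 0.0152
time_s: 10.03
tcp_pos: [0.631, -0.2886, 0.0454]
eef_rot: [178.9, -2.6, -179.8]
contact_force: [0.0, 0.0, 0.9]
gripper_width: 0.0415
time_s: 10.45
tcp_pos: [0.6347, -0.2905, 0.1402]
eef_rot: [179.0, -2.8, -179.8]
contact_force: [1.4, 0.5, 1.8]
gripper_width: 0.0647
[ 0.63470153 -0.29051432  0.14017237] [ 178.95358104   -2.76032418 -179.77824805] 10.45
278 medz 0.05751328866464139
mean [ 0.62858101 -0.2872804   0.057327  ] circ ((0.6293184757232666, -0.2872249484062195), 0.006878177169710398) rect ((0.6289432644844055, -0.2872247099876404), (0.012735787779092789, 0.013234531506896019), 89.96692657470703)
px 259.5143884892086 199.29856115107913
```

The small vial stands in its well (cap top at z 0.0575, centred within 1 mm). On to the medium vial.

```bash
python3 -m inch '[{"x":0,"y":1,"z":0,"yaw":0},{"x":0,"y":1,"z":0,"yaw":0},{"x":0,"y":1,"z":0,"yaw":0},{"x":0,"y":1,"z":0,"yaw":0},{"x":0,"y":1,"z":0,"yaw":0}]' 1; python3 -m inch '[{"x":0.1,"y":0.8,"z":0,"yaw":0},{"x":0.1,"y":0.7,"z":0,"yaw":0},{"x":0,"y":0,"z":0,"yaw":0},{"x":0,"y":0,"z":0,"yaw":0}]'; python3 look.py w4 .6267 -.1025 .064 .022;python3 go.py .6267 -.1025 .034
```

```text
time_s: 10.92
tcp_pos: [0.6321, -0.1658, 0.1401]
eef_rot: [178.9, -2.9, 179.7]
contact_force: [0.0, 0.7, 0.4]
gripper_width: 0.0871
time_s: 11.25
tcp_pos: [0.6261, -0.1214, 0.1403]
eef_rot: [178.8, -2.9, 180.0]
contact_force: [0.7, 0.7, 0.1]
gripper_width: 0.0874
[ 0.62610431 -0.12137484  0.14031149] [178.82402796  -2.94108436 179.98662761] 11.25
871 medz 0.06357697890776054
mean [ 0.62334124 -0.10225416  0.06343851] circ ((0.6241241693496704, -0.10201670974493027), 0.012357841245830059) rect ((0.6239374876022339, -0.10199686884880066), (0.02377399057149887, 0.023499786853790283), 73.26239776611328)
px 281.3134328358209 206.0838117106774
shift [-0.24  0.68  4.26] toolz [-0.051  0.021 -0.998]
```

```bash
python3 go.py .625 -.1022 .034; python3 -m inch '[{"x":-0.17,"y":0.7,"z":0.5,"yaw":0},{"x":0,"y":0,"z":0.8,"yaw":0},{"x":0,"y":0,"z":0.8,"yaw":0},{"x":0,"y":0,"z":0.5,"yaw":0},{"x":0,"y":0,"z":0,"yaw":0}]'; python3 go.py .625 -.1022 .034
```

```text
shift [-0.17  0.69  4.26] toolz [-0.051  0.021 -0.998]
time_s: 11.72
tcp_pos: [0.6284, -0.1059, 0.0742]
eef_rot: [178.8, -2.7, 179.8]
contact_force: [-0.5, -0.8, -0.9]
gripper_width: 0.0874
shift [0.06 0.12 1.61] toolz [-0.048  0.021 -0.999]
```

```bash
python3 -m inch '[{"x":0.06,"y":0.14,"z":0.7,"yaw":0},{"x":0,"y":0,"z":0.6,"yaw":0},{"x":0,"y":0,"z":0.3,"yaw":0},{"x":0,"y":0,"z":0,"yaw":0},{"x":0,"y":0,"z":0,"yaw":0}]' ; python3 go.py .625 -.1022 .034
```

```text
time_s: 12.13
tcp_pos: [0.6262, -0.1057, 0.0345]
eef_rot: [178.9, -2.7, 179.6]
contact_force: [-0.4, -1.1, 0.9]
gripper_width: 0.0879
shift [0.05 0.14 0.03] toolz [-0.047  0.019 -0.999]
```

```bash
python3 -m inch '[{"x":0.05,"y":0.14,"z":0.05,"yaw":0},{"x":0,"y":0,"z":0,"yaw":0},{"x":0,"y":0,"z":0,"yaw":0},{"x":0,"y":0,"z":0,"yaw":0},{"x":0,"y":0,"z":0,"yaw":0}]' -1 18; python3 go.py .625 -.1022 .034;
```

```text
time_s: 12.55
tcp_pos: [0.6271, -0.1025, 0.0372]
eef_rot: [178.9, -2.4, 179.5]
contact_force: [0.2, -0.2, 1.0]
gripper_width: 0.0599
shift [0.08 0.01 0.13] toolz [-0.042  0.02  -0.999]
```

```bash
python3 -m inch '[{"x":0.06,"y":0.0,"z":0.12,"yaw":0},{"x":0,"y":0,"z":0.03,"yaw":0},{"x":0,"y":0,"z":0.03,"yaw":0},{"x":0,"y":0,"z":0.02,"yaw":0},{"x":0,"y":0,"z":0.02,"yaw":0}]'; python3 -m inch '[{"x":0,"y":0,"z":0,"yaw":0},{"x":0,"y":0,"z":0,"yaw":0},{"x":0,"y":0,"z":0,"yaw":0}]'
```

```text
time_s: 12.97
tcp_pos: [0.6257, -0.1022, 0.0323]
eef_rot: [178.9, -2.3, 179.6]
contact_force: [-2.1, -0.6, 10.6]
gripper_width: 0.0274
time_s: 13.22
tcp_pos: [0.6257, -0.1023, 0.0324]
eef_rot: [178.9, -2.3, 179.6]
contact_force: [-0.1, -0.1, 1.0]
gripper_width: 0.0273
```

```bash
python3 -m inch '[{"x":0,"y":0,"z":-0.3,"yaw":0},{"x":0,"y":0,"z":-0.8,"yaw":0},{"x":0,"y":0,"z":-1,"yaw":0},{"x":0,"y":0,"z":-1,"yaw":0},{"x":0,"y":0,"z":-1,"yaw":0}]'; python3 -m inch '[{"x":0,"y":0,"z":-1,"yaw":0},{"x":0.2,"y":0.4,"z":-0.8,"yaw":0},{"x":0.4,"y":0.8,"z":-0.2,"yaw":0},{"x":0.46,"y":1,"z":0,"yaw":0},{"x":0.46,"y":1,"z":0,"yaw":0}]';  python3 -m inch '[{"x":0.46,"y":1,"z":0,"yaw":0},{"x":0.46,"y":1,"z":0,"yaw":0},{"x":0.46,"y":1,"z":0,"yaw":0},{"x":0.46,"y":1,"z":0,"yaw":0},{"x":0.46,"y":1,"z":0,"yaw":0}]'
```

```text
time_s: 13.63
tcp_pos: [0.6254, -0.1043, 0.1323]
eef_rot: [178.9, -3.2, 179.5]
contact_force: [-0.2, -0.6, -0.7]
gripper_width: 0.0272
time_s: 14.05
tcp_pos: [0.5942, -0.0272, 0.1971]
eef_rot: [178.9, -2.5, 179.2]
contact_force: [0.3, -0.2, -0.9]
gripper_width: 0.0273
time_s: 14.47
tcp_pos: [0.5356, 0.1035, 0.2058]
eef_rot: [178.8, -2.3, 179.1]
contact_force: [0.2, 0.4, -0.1]
gripper_width: 0.027
```

```bash
python3 -m inch '[{"x":0.49,"y":1,"z":0,"yaw":0},{"x":0.49,"y":1,"z":0,"yaw":0},{"x":0.49,"y":1,"z":0,"yaw":0},{"x":0.49,"y":1,"z":0.2,"yaw":0},{"x":0.49,"y":1,"z":0.4,"yaw":0}]';  python3 -m inch '[{"x":0.3,"y":0.8,"z":0.6,"yaw":0},{"x":0.15,"y":0.4,"z":0.6,"yaw":0},{"x":0,"y":0,"z":0,"yaw":0},{"x":0,"y":0,"z":0,"yaw":0}]'; python3 look.py w5 .4418 .2935 .024 .05;python3 go.py .4418 .2935 .04 .032
```

```text
time_s: 14.88
tcp_pos: [0.4729, 0.2361, 0.2008]
eef_rot: [178.6, -2.0, 179.1]
contact_force: [1.2, 0.1, -1.2]
gripper_width: 0.0274
time_s: 15.22
tcp_pos: [0.4576, 0.2731, 0.1727]
eef_rot: [178.4, -1.9, 179.4]
contact_force: [0.8, -0.9, 0.5]
gripper_width: 0.0277
[0.45760705 0.27308596 0.17268754] [178.42328238  -1.94597512 179.41130162] 15.2167
2797 medz 0.02355942001945377
mean [0.43930671 0.29400717 0.02344164] circ ((0.44014373421669006, 0.2939276099205017), 0.04212266579270363) rect ((0.44021841883659363, 0.29408419132232666), (0.06026225909590721, 0.060320764780044556), 85.51439666748047)
px 275.3603861279943 164.10475509474438
shift [0.46 0.67 4.06] toolz [-0.034  0.028 -0.999]
```

```bash
python3 go.py .4415 .2937 .075; python3 -m inch '[{"x":0.6,"y":0.7,"z":0.6,"yaw":0},{"x":0,"y":0,"z":0.9,"yaw":0},{"x":0,"y":0,"z":0.9,"yaw":0},{"x":0,"y":0,"z":0.7,"yaw":0},{"x":0,"y":0,"z":0,"yaw":0}]'; python3 go.py .4415 .2937 .041
```

```text
shift [0.52 0.72 3.95] toolz [-0.034  0.028 -0.999]
time_s: 15.68
tcp_pos: [0.4442, 0.2925, 0.0999]
eef_rot: [178.0, -1.6, 179.2]
contact_force: [-0.7, -1.0, -0.7]
gripper_width: 0.0275
shift [ 0.05 -0.04  2.36] toolz [-0.027  0.035 -0.999]
```

```bash
python3 -m inch '[{"x":0.08,"y":0,"z":0.6,"yaw":0},{"x":0,"y":0,"z":0.5,"yaw":0},{"x":0,"y":0,"z":0.3,"yaw":0},{"x":0,"y":0,"z":0,"yaw":0}]'; python3 go.py .4415 .2937 .041
```

```text
time_s: 16.02
tcp_pos: [0.4449, 0.2929, 0.0686]
eef_rot: [177.9, -1.4, 179.0]
contact_force: [0.1, -0.3, -0.2]
gripper_width: 0.0273
shift [ 0.11 -0.01  1.11] toolz [-0.023  0.037 -0.999]
```

```bash
python3 -m inch '[{"x":0.14,"y":0,"z":0.4,"yaw":0},{"x":0,"y":0,"z":0.4,"yaw":0},{"x":0,"y":0,"z":0.3,"yaw":0},{"x":0,"y":0,"z":0.1,"yaw":0},{"x":0,"y":0,"z":0,"yaw":0}]'; python3 go.py .4415 .2937 .041
```

```text
time_s: 16.43
tcp_pos: [0.4433, 0.2953, 0.0405]
eef_rot: [177.6, -1.1, 179.0]
contact_force: [-2.2, -1.2, 10.5]
gripper_width: 0.0276
shift [ 0.07 -0.06 -0.02] toolz [-0.018  0.041 -0.999]
```

```bash
python3 -m inch '[{"x":0,"y":0,"z":0,"yaw":0},{"x":0,"y":0,"z":0,"yaw":0},{"x":0,"y":0,"z":0,"yaw":0},{"x":0,"y":0,"z":0,"yaw":0},{"x":0,"y":0,"z":-0.3,"yaw":0}]' 0.4 ;python3 -m inch '[{"x":0,"y":0,"z":-0.6,"yaw":0},{"x":0,"y":0,"z":-1,"yaw":0},{"x":0,"y":0,"z":-1,"yaw":0},{"x":0,"y":0,"z":-1,"yaw":0},{"x":0,"y":0,"z":-0.5,"yaw":0}]' 1;  python3 look.py w6 .4415 .294 .072 .03; python3 go.py .4645 .1036 .17
```

```text
time_s: 16.85
tcp_pos: [0.443, 0.2948, 0.047]
eef_rot: [177.7, -1.2, 179.0]
contact_force: [-0.1, -0.2, -0.1]
gripper_width: 0.0553
time_s: 17.27
tcp_pos: [0.4439, 0.2889, 0.1531]
eef_rot: [178.1, -1.4, 179.0]
contact_force: [1.2, 1.1, 0.1]
gripper_width: 0.0856
[0.44385518 0.28886563 0.15305554] [178.06040519  -1.36786517 179.04635478] 17.2667
840 medz 0.07163837660604393
mean [0.44110223 0.29678891 0.07148387] circ ((0.4417775869369507, 0.29709070920944214), 0.012467519380152225) rect ((0.44175204634666443, 0.2968987822532654), (0.02372249774634838, 0.02361685037612915), 8.666659355163574)
px 264.1452380952381 201.31785714285715
shift [-0.9  -7.4  -0.89] toolz [-0.021  0.036 -0.999]
```

The medium vial is seated (cap top at z 0.0716, against 0.072 expected). Next the large one.

```bash
python3 -m inch '[{"x":-0.15,"y":-1,"z":0,"yaw":0},{"x":-0.15,"y":-1,"z":0,"yaw":0},{"x":-0.15,"y":-1,"z":0,"yaw":0},{"x":-0.15,"y":-1,"z":0,"yaw":0},{"x":-0.15,"y":-0.9,"z":0,"yaw":0}]' ; python3 -m inch '[{"x":0,"y":-0.8,"z":0,"yaw":0},{"x":0,"y":-0.5,"z":0,"yaw":0},{"x":0,"y":0,"z":0,"yaw":0},{"x":0,"y":0,"z":0,"yaw":0}]'; python3 look.py w7 .4645 .1036 .078 .03; python3 go.py .4645 .1036 .038
```

```text
time_s: 17.73
tcp_pos: [0.4629, 0.1676, 0.1549]
eef_rot: [177.6, -0.9, 179.4]
contact_force: [0.6, 0.2, -0.5]
gripper_width: 0.0874
time_s: 18.07
tcp_pos: [0.4622, 0.1297, 0.1547]
eef_rot: [177.5, -0.8, 179.2]
contact_force: [0.4, 0.0, 0.4]
gripper_width: 0.0878
[0.46216977 0.12974618 0.15473011] [177.52245578  -0.81876655 179.20963405] 18.0667
1958 medz 0.07765281769388173
mean [0.46075717 0.10465191 0.07754401] circ ((0.46178144216537476, 0.1045059859752655), 0.018563108518719673) rect ((0.46160104870796204, 0.10456352680921555), (0.03572637960314751, 0.036506857722997665), 84.57657623291016)
px 217.7170582226762 205.1394279877426
shift [-0.17 -1.26  4.62] toolz [-0.014  0.043 -0.999]
```

```bash
python3 -m inch '[{"x":-0.05,"y":-0.8,"z":0.2,"yaw":0},{"x":0,"y":-0.4,"z":0.5,"yaw":0},{"x":0,"y":0,"z":0.7,"yaw":0},{"x":0,"y":0,"z":0.7,"yaw":0},{"x":0,"y":0,"z":0,"yaw":0}]'; python3 go.py .463 .1042 .038
```

```text
time_s: 18.53
tcp_pos: [0.4647, 0.1062, 0.1013]
eef_rot: [177.3, -0.5, 179.5]
contact_force: [-1.0, -1.3, -0.4]
gripper_width: 0.0876
shift [ 0.05 -0.2   2.53] toolz [-0.009  0.046 -0.999]
```

```bash
python3 -m inch '[{"x":0.06,"y":-0.2,"z":0.8,"yaw":0},{"x":0,"y":0,"z":0.8,"yaw":0},{"x":0,"y":0,"z":0.6,"yaw":0},{"x":0,"y":0,"z":0.2,"yaw":0},{"x":0,"y":0,"z":0,"yaw":0}]'; python3 go.py .463 .1042 .038
```

```text
time_s: 18.95
tcp_pos: [0.4655, 0.1089, 0.0423]
eef_rot: [177.3, -0.3, 179.8]
contact_force: [0.3, 0.1, 0.5]
gripper_width: 0.0877
shift [ 0.1  -0.2   0.16] toolz [-0.005  0.047 -0.999]
```

```bash
python3 -m inch '[{"x":0.1,"y":-0.2,"z":0.2,"yaw":0},{"x":0,"y":0,"z":0.05,"yaw":0},{"x":0,"y":0,"z":0.05,"yaw":0},{"x":0,"y":0,"z":0.05,"yaw":0},{"x":0,"y":0,"z":0.05,"yaw":0}]' -1 25; python3 go.py .463 .1042 .038;python3 -m inch '[{"x":0,"y":0,"z":0.02,"yaw":0},{"x":0,"y":0,"z":0,"yaw":0},{"x":0,"y":0,"z":0,"yaw":0},{"x":0,"y":0,"z":0,"yaw":0},{"x":0,"y":0,"z":0,"yaw":0}]'
```

```text
time_s: 19.37
tcp_pos: [0.465, 0.1062, 0.0349]
eef_rot: [177.2, -0.1, 180.0]
contact_force: [-0.9, -0.1, -0.1]
gripper_width: 0.06
shift [ 0.08 -0.07 -0.13] toolz [-0.001  0.05  -0.999]
time_s: 19.78
tcp_pos: [0.4653, 0.106, 0.0353]
eef_rot: [177.1, -0.0, 179.9]
contact_force: [0.5, -0.5, -1.2]
gripper_width: 0.0424
```

```bash
python3 -m inch '[{"x":0,"y":0,"z":0,"yaw":0},{"x":0,"y":0,"z":-0.2,"yaw":0},{"x":0,"y":0,"z":-0.7,"yaw":0},{"x":0,"y":0,"z":-1,"yaw":0},{"x":0,"y":0,"z":-1,"yaw":0}]'; python3 -m inch '[{"x":0,"y":-0.2,"z":-1,"yaw":0},{"x":0,"y":-0.4,"z":-0.3,"yaw":0},{"x":0,"y":-0.8,"z":0,"yaw":0},{"x":0,"y":-1,"z":0,"yaw":0},{"x":0,"y":-1,"z":0,"yaw":0}]';python3 -m inch '[{"x":0,"y":-1,"z":0,"yaw":0},{"x":0,"y":-1,"z":0,"yaw":0},{"x":0,"y":-1,"z":0,"yaw":0},{"x":0,"y":-1,"z":0,"yaw":0},{"x":0,"y":-1,"z":0,"yaw":0}]'
```

```text
time_s: 20.2
tcp_pos: [0.4617, 0.1005, 0.1053]
eef_rot: [177.5, -0.6, 179.9]
contact_force: [0.7, 0.0, -1.3]
gripper_width: 0.0422
time_s: 20.62
tcp_pos: [0.4652, 0.0155, 0.1431]
eef_rot: [177.2, 0.1, -179.7]
contact_force: [0.3, -0.2, -1.2]
gripper_width: 0.0423
time_s: 21.03
tcp_pos: [0.4639, -0.1156, 0.1372]
eef_rot: [177.1, 0.1, -179.7]
contact_force: [0.0, 0.2, -1.4]
gripper_width: 0.042
```

```bash
python3 -m inch '[{"x":-0.1,"y":-1,"z":0,"yaw":0},{"x":-0.1,"y":-1,"z":0,"yaw":0},{"x":-0.1,"y":-1,"z":0,"yaw":0},{"x":-0.1,"y":-1,"z":0,"yaw":0},{"x":-0.1,"y":-1,"z":0,"yaw":0}]';python3 -m inch '[{"x":0,"y":-0.8,"z":0,"yaw":0},{"x":0,"y":-0.4,"z":0,"yaw":0},{"x":0,"y":0,"z":0,"yaw":0},{"x":0,"y":0,"z":0,"yaw":0}]'; python3 look.py w8 .4742 -.2849 .024 .058; python3 go.py .4742 -.2849 .044
```

```text
time_s: 21.45
tcp_pos: [0.4742, -0.2475, 0.1301]
eef_rot: [177.0, 0.1, -179.7]
contact_force: [1.3, -0.1, -1.2]
gripper_width: 0.042
time_s: 21.78
tcp_pos: [0.4725, -0.2835, 0.1266]
eef_rot: [177.0, -0.1, 179.9]
contact_force: [-0.7, 0.9, -1.1]
gripper_width: 0.0423
[ 0.47245554 -0.28354206  0.12662087] [ 1.76963209e+02 -1.09213792e-01  1.79946460e+02] 21.7833
3078 medz 0.023553194815318812
mean [ 0.45788494 -0.28625891  0.02344352] circ ((0.4718185067176819, -0.2846156656742096), 0.0503978505730629) rect ((0.4724990129470825, -0.28469595313072205), (0.07256700098514557, 0.07210821658372879), 19.48432731628418)
px 246.69655620532814 176.01039636127356
shift [-0.08 -0.24  3.3 ] toolz [-0.002  0.053 -0.999]
```

View pics/w8.png

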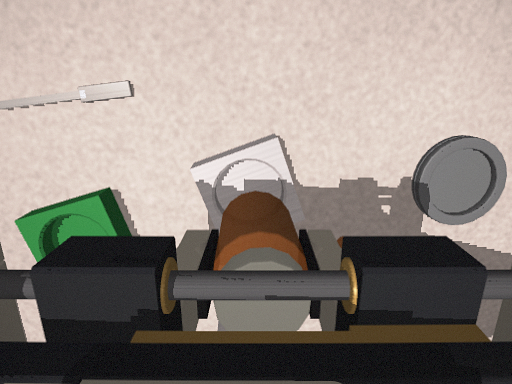

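The large vial is held at px (255,250), with its block's well just ahead at (250,190). Descending.

```bash
python3 go.py .4733 -.2848 .04 .035; python3 -m inch '[{"x":-0.03,"y":-0.2,"z":0.5,"yaw":0},{"x":0,"y":0,"z":0.6,"yaw":0},{"x":0,"y":0,"z":0.5,"yaw":0},{"x":0,"y":0,"z":0,"yaw":0}]'; python3 go.py .4733 -.2848 .009 .035
```

```text
shift [-0.04 -0.25  2.06] toolz [-0.002  0.053 -0.999]
time_s: 22.17
tcp_pos: [0.474, -0.2828, 0.087]
eef_rot: [177.0, 0.1, -179.8]
contact_force: [0.2, 0.5, -1.2]
gripper_width: 0.0422
shift [ 0.03 -0.24  1.71] toolz [ 0.001  0.053 -0.999]
```

```bash
python3 -m inch '[{"x":0.03,"y":-0.24,"z":0.6,"yaw":0},{"x":0,"y":-0.02,"z":0.5,"yaw":0},{"x":0,"y":-0.02,"z":0.2,"yaw":0},{"x":0,"y":-0.02,"z":0,"yaw":0}]'; python3 go.py .4733 -.2848 .009 .035
```

```text
time_s: 22.5
tcp_pos: [0.4748, -0.2855, 0.0559]
eef_rot: [177.0, 0.2, -179.5]
contact_force: [0.6, 1.0, -0.8]
gripper_width: 0.0416
shift [ 0.07 -0.07  0.47] toolz [ 0.003  0.052 -0.999]
```

```bash
python3 -m inch '[{"x":0.06,"y":-0.07,"z":0.3,"yaw":0},{"x":0,"y":0,"z":0.14,"yaw":0},{"x":0,"y":0,"z":0.05,"yaw":0},{"x":0,"y":0,"z":0,"yaw":0}]'; python3 go.py .4733 -.2848 .009 .035
```

```text
time_s: 22.83
tcp_pos: [0.4748, -0.2861, 0.0451]
eef_rot: [177.1, 0.4, -179.4]
contact_force: [0.1, 0.3, -1.7]
gripper_width: 0.0421
shift [ 0.07 -0.02  0.04] toolz [ 0.006  0.051 -0.999]
```

```bash
python3 -m inch '[{"x":0.05,"y":0,"z":0.08,"yaw":0},{"x":0,"y":0,"z":0.02,"yaw":0}]'; python3 -m inch '[{"x":0,"y":0,"z":0,"yaw":0},{"x":0,"y":0,"z":0,"yaw":0},{"x":0,"y":0,"z":0,"yaw":0},{"x":0,"y":0,"z":0,"yaw":0},{"x":0,"y":0,"z":-0.2,"yaw":0}]' 0.7;python3 -m inch '[{"x":0,"y":0,"z":-0.6,"yaw":0},{"x":0,"y":0,"z":-1,"yaw":0},{"x":0,"y":0,"z":-1,"yaw":0},{"x":0,"y":0,"z":-1,"yaw":0},{"x":0,"y":0,"z":-0.5,"yaw":0}]' 1;  python3 look.py w9 .474 -.285 .086 .03; python3 go.py .5940 .1130 .17
```

```text
time_s: 23.0
tcp_pos: [0.4742, -0.2862, 0.0433]
eef_rot: [177.1, 0.5, -179.4]
contact_force: [-0.0, 0.3, -1.3]
gripper_width: 0.0421
time_s: 23.42
tcp_pos: [0.4741, -0.2866, 0.0486]
eef_rot: [177.1, 0.5, -179.4]
contact_force: [-0.4, 1.2, 0.0]
gripper_width: 0.0701
time_s: 23.83
tcp_pos: [0.471, -0.2916, 0.1537]
eef_rot: [177.0, 0.1, -179.4]
contact_force: [0.8, 0.0, 0.4]
gripper_width: 0.0874
[ 0.47102972 -0.29160288  0.15369348] [ 1.77026411e+02  7.15344345e-02 -1.79435754e+02] 23.8333
2067 medz 0.08562654535604047
mean [ 0.46987512 -0.28534631  0.0855232 ] circ ((0.47099655866622925, -0.2850894629955292), 0.018647396937012672) rect ((0.47078531980514526, -0.28526440262794495), (0.03616882860660553, 0.03601938113570213), 44.39253234863281)
px 261.00338655055634 207.14320270924046
shift [-5.05 16.16  0.26] toolz [ 0.003  0.051 -0.999]
```

The large vial is seated (cap top 0.0856, against 0.086). My tool tilt is about 3° in the jaw plane, so for the cup I'll turn the jaws 90°, which puts the tilt about the jaw axis and keeps the cup upright. First I check joint 6.

```bash
python3 -c "
from plant import r;print(r.get_state()['joints'])"; python3 -m inch '[{"x":0,"y":0.6,"z":-0.2,"yaw":1},{"x":0,"y":0.6,"z":-0.2,"yaw":1},{"x":0,"y":0.6,"z":0,"yaw":1},{"x":0,"y":0.6,"z":0,"yaw":1},{"x":0,"y":0.6,"z":0,"yaw":1}]'; python3 -c "
from plant import r;print(r.get_state()['joints'])"
```

```text
[-13.58390791  14.10284517 -18.61468709  -3.39284958 -57.81830344
 -74.00958894]
time_s: 24.3
tcp_pos: [0.4821, -0.219, 0.1739]
eef_rot: [177.2, -0.5, 159.6]
contact_force: [-0.1, -0.3, -0.9]
gripper_width: 0.0879
[  -5.3427824    10.35975058  -20.89836494   -3.3469224   -58.52097779
 -103.30031821]
```

```bash
for i in 1 2 3 4 5; do python3 -m inch '[{"x":0,"y":0,"z":0,"yaw":-1},{"x":0,"y":0,"z":0,"yaw":-1},{"x":0,"y":0,"z":0,"yaw":-1},{"x":0,"y":0,"z":0,"yaw":-1},{"x":0,"y":0,"z":0,"yaw":-1}]' | grep -E 'tcp|rot'; done; python3 -c "
from plant import r;print(r.get_state()['joints'])"
```

```text
tcp_pos: [0.4827, -0.2158, 0.1761]
eef_rot: [177.2, 0.7, -180.0]
tcp_pos: [0.4821, -0.2157, 0.1773]
eef_rot: [177.6, 1.7, -158.9]
tcp_pos: [0.4814, -0.2157, 0.1784]
eef_rot: [178.4, 2.4, -137.9]
tcp_pos: [0.4808, -0.2158, 0.1795]
eef_rot: [179.4, 2.9, -116.9]
tcp_pos: [0.4801, -0.2158, 0.1806]
eef_rot: [-179.5, 2.9, -95.8]
[ -5.00677395   9.53570623 -20.95604738  -3.3532652  -58.98131915
   0.90809079]
```

```bash
python3 go.py .5940 .1130 .17;  python3 -m inch '[{"x":-1,"y":-0.2,"z":0,"yaw":-0.4},{"x":-1,"y":-0.2,"z":0,"yaw":-0.4},{"x":-1,"y":-0.2,"z":0,"yaw":-0.3},{"x":-1,"y":-0.2,"z":0,"yaw":-0.3},{"x":-1,"y":-0.2,"z":0,"yaw":0}]'; python3 -m inch '[{"x":-1,"y":-0.35,"z":0,"yaw":0},{"x":-1,"y":-0.35,"z":0,"yaw":0},{"x":-1,"y":-0.35,"z":0,"yaw":0},{"x":-1,"y":-0.35,"z":0,"yaw":0},{"x":-1,"y":-0.35,"z":0,"yaw":0}]';python3 go.py .5940 .1130 .17
```

```text
shift [-13.51  -3.19   1.13] toolz [ 0.014  0.049 -0.999]
time_s: 26.8
tcp_pos: [0.51, -0.0921, 0.1879]
eef_rot: [-179.2, 2.8, -90.0]
contact_force: [1.4, -0.8, -0.5]
gripper_width: 0.0874
time_s: 27.22
tcp_pos: [0.5537, 0.0389, 0.1969]
eef_rot: [-179.1, 2.8, -90.0]
contact_force: [0.5, -0.2, 0.4]
gripper_width: 0.0876
shift [-2.91 -1.59  1.25] toolz [ 0.016  0.049 -0.999]
```

```bash
python3 -m inch '[{"x":-0.9,"y":-0.5,"z":0.2,"yaw":0},{"x":-0.8,"y":-0.5,"z":0.2,"yaw":0},{"x":-0.5,"y":-0.4,"z":0.2,"yaw":0},{"x":0,"y":0,"z":0.1,"yaw":0},{"x":0,"y":0,"z":0,"yaw":0}]';python3 look.py w10 .5945 .113 .08 .036; python3 go.py .5940 .1130 .067
```

```text
time_s: 27.63
tcp_pos: [0.5917, 0.1025, 0.1834]
eef_rot: [-179.0, 2.9, -89.7]
contact_force: [-0.1, 0.1, -1.2]
gripper_width: 0.088
[0.59174363 0.10245849 0.18344844] [-178.96317998    2.86422257  -89.74698773] 27.6333
831 medz 0.07901405620019933
mean [0.59269015 0.11456983 0.07836214] circ ((0.592862606048584, 0.11407051235437393), 0.029463451355695724) rect ((0.5928460955619812, 0.11370455473661423), (0.057261452078819275, 0.05721699073910713), 76.17618560791016)
px 259.2057761732852 198.84235860409146
shift [-0.2  -0.01  4.68] toolz [ 0.018  0.05  -0.999]
```

View pics/w10.png

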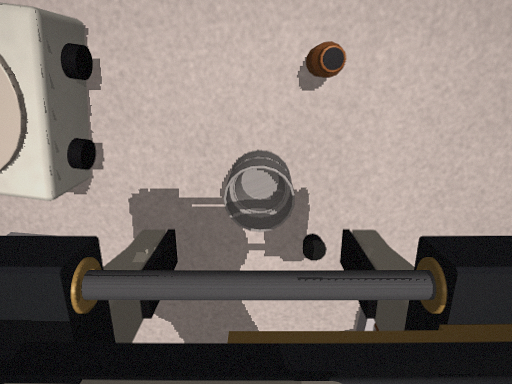

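The stack's rim is centred at px (259,192), and the rim circle of 57–59 mm matches. Descending onto the top collar only.

```bash
python3 go.py .5932 .1138 .068;python3 -m inch '[{"x":-0.25,"y":-0.05,"z":0.6,"yaw":0},{"x":0,"y":0,"z":0.8,"yaw":0},{"x":0,"y":0,"z":0.7,"yaw":0},{"x":0,"y":0,"z":0.3,"yaw":0},{"x":0,"y":0,"z":0,"yaw":0}]'; python3 go.py .5932 .1138 .068
```

```text
shift [-0.23  0.03  4.64] toolz [ 0.018  0.05  -0.999]
time_s: 28.1
tcp_pos: [0.5939, 0.1075, 0.1245]
eef_rot: [-178.8, 2.9, -90.0]
contact_force: [0.2, -0.1, 0.1]
gripper_width: 0.0875
shift [-0.14  0.08  2.27] toolz [ 0.021  0.051 -0.998]
```

```bash
python3 -m inch '[{"x":-0.15,"y":0.07,"z":0.6,"yaw":0},{"x":0,"y":0,"z":0.7,"yaw":0},{"x":0,"y":0,"z":0.5,"yaw":0},{"x":0,"y":0,"z":0.2,"yaw":0},{"x":0,"y":0,"z":0,"yaw":0}]'; python3 go.py .5932 .1138 .068
```

```text
time_s: 28.52
tcp_pos: [0.5951, 0.1113, 0.0784]
eef_rot: [-178.5, 3.0, -90.1]
contact_force: [-0.7, 0.2, 0.2]
gripper_width: 0.0874
shift [-0.08  0.09  0.42] toolz [ 0.026  0.052 -0.998]
```

```bash
python3 -m inch '[{"x":-0.08,"y":0.09,"z":0.35,"yaw":0},{"x":0,"y":0,"z":0.1,"yaw":0},{"x":0,"y":0,"z":0.03,"yaw":0}]' 0.6; python3 go.py .5932 .1138 .068
```

```text
time_s: 28.77
tcp_pos: [0.5944, 0.1139, 0.0685]
eef_rot: [-178.3, 3.0, -90.1]
contact_force: [0.8, 0.0, -0.2]
gripper_width: 0.0733
shift [0.   0.05 0.02] toolz [ 0.03   0.053 -0.998]
```

```bash
python3 -m inch '[{"x":0,"y":0.05,"z":0.03,"yaw":0},{"x":0,"y":0,"z":0.03,"yaw":0},{"x":0,"y":0,"z":0,"yaw":0},{"x":0,"y":0,"z":0,"yaw":0},{"x":0,"y":0,"z":0,"yaw":0}]' -1 20; python3 go.py .5932 .1138 .068
```

```text
time_s: 29.18
tcp_pos: [0.5936, 0.1143, 0.0682]
eef_rot: [-178.2, 3.1, -90.1]
contact_force: [0.2, 0.2, 0.1]
gripper_width: 0.0569
shift [0.02 0.02 0.01] toolz [ 0.031  0.054 -0.998]
```

```bash
python3 -m inch '[{"x":-0.02,"y":-0.01,"z":-0.2,"yaw":0},{"x":-0.03,"y":-0.02,"z":-0.3,"yaw":0},{"x":-0.03,"y":-0.02,"z":-0.3,"yaw":0}]'; python3 go.py .5936 .1143 .11
```

```text
time_s: 29.43
tcp_pos: [0.5932, 0.1148, 0.0883]
eef_rot: [-178.4, 3.0, -90.1]
contact_force: [0.1, -0.4, -0.4]
gripper_width: 0.057
shift [-0.03 -0.04 -0.87] toolz [ 0.028  0.052 -0.998]
```

```bash
python3 -m inch '[{"x":-0.03,"y":-0.03,"z":-0.4,"yaw":0},{"x":-0.03,"y":-0.02,"z":-0.5,"yaw":0},{"x":-0.03,"y":-0.02,"z":-0.8,"yaw":0},{"x":0,"y":0,"z":-1,"yaw":0},{"x":0,"y":0,"z":-0.8,"yaw":0}]'; python3 look.py w11 .593 .114 .052 .036; python3 go.py .4715 -.0993 .17
```

```text
time_s: 29.85
tcp_pos: [0.5915, 0.1121, 0.181]
eef_rot: [-178.5, 2.9, -90.1]
contact_force: [0.4, -0.2, -0.8]
gripper_width: 0.0569
[0.59146057 0.11208308 0.18101242] [-178.53938991    2.92142367  -90.12178378] 29.85
454 medz 0.051168141955150154
mean [0.59241307 0.10299452 0.05075711] circ ((0.5929257273674011, 0.11347287893295288), 0.028843266889452934) rect ((0.5926895141601562, 0.10771478712558746), (0.04555084556341171, 0.05692592263221741), 89.64517974853516)
px 260.79295154185024 165.4691629955947
shift [8.5  4.87 0.03] toolz [ 0.032  0.052 -0.998]
```

View pics/w11.png

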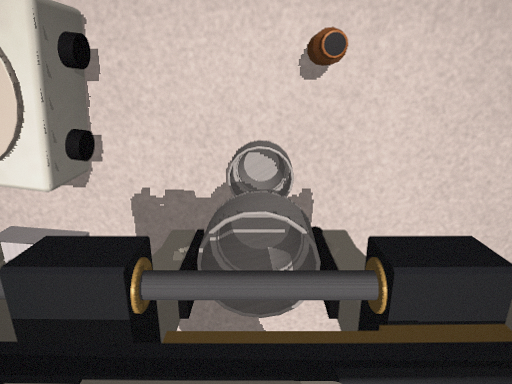

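The top cup is held at px (260,250), and the lower cup stands unmoved below at (260,168) with its rim at z 0.051. Now to the rest.

```bash
python3 -m inch '[{"x":0.5,"y":0.28,"z":0,"yaw":0},{"x":0.9,"y":0.5,"z":0,"yaw":0},{"x":0.9,"y":0.5,"z":0,"yaw":0},{"x":0.9,"y":0.5,"z":0,"yaw":0},{"x":0.9,"y":0.5,"z":0,"yaw":0}]'; python3 -m inch '[{"x":0.9,"y":0.5,"z":0,"yaw":0},{"x":0.9,"y":0.5,"z":0,"yaw":0},{"x":0.6,"y":0.4,"z":0,"yaw":0},{"x":0,"y":0,"z":0,"yaw":0},{"x":0,"y":0,"z":0,"yaw":0}]'; python3 look.py w12 .4715 -.0993 .012 .05; python3 go.py .4715 -.0993 .06
```

```text
time_s: 30.32
tcp_pos: [0.5383, 0.0104, 0.1856]
eef_rot: [-177.5, 3.2, -89.7]
contact_force: [0.4, -0.8, 0.2]
gripper_width: 0.0573
time_s: 30.73
tcp_pos: [0.4973, -0.0569, 0.1839]
eef_rot: [-177.3, 3.3, -89.9]
contact_force: [0.4, 0.8, -0.8]
gripper_width: 0.0573
[ 0.49734185 -0.05694664  0.18394695] [-177.34601086    3.2923958   -89.90151467] 30.7333
2496 medz 0.011546299411008987
mean [ 0.46877983 -0.10094495  0.01146107] circ ((0.4690416157245636, -0.09895575046539307), 0.03989147022366524) rect ((0.46920308470726013, -0.09912319481372833), (0.07816529273986816, 0.07862792164087296), 48.07888412475586)
px 296.8233173076923 116.49959935897436
shift [1.98 1.26 4.8 ] toolz [ 0.046  0.057 -0.997]
```

```bash
python3 -m inch '[{"x":0.9,"y":0.6,"z":0,"yaw":0},{"x":0.8,"y":0.5,"z":0.3,"yaw":0},{"x":0.2,"y":0.1,"z":0.7,"yaw":0},{"x":0,"y":0,"z":0.8,"yaw":0},{"x":0,"y":0,"z":0.6,"yaw":0}]'; python3 -m inch '[{"x":0,"y":0,"z":0.3,"yaw":0},{"x":0,"y":0,"z":0,"yaw":0},{"x":0,"y":0,"z":0,"yaw":0}]';python3 go.py .469 -.099 .065
```

```text
time_s: 31.2
tcp_pos: [0.4753, -0.0999, 0.124]
eef_rot: [-176.6, 3.3, -89.6]
contact_force: [-0.0, -0.2, -0.8]
gripper_width: 0.0569
time_s: 31.45
tcp_pos: [0.4755, -0.0982, 0.114]
eef_rot: [-176.9, 3.3, -89.5]
contact_force: [0.0, 0.9, -1.0]
gripper_width: 0.0572
shift [0.14 0.37 1.94] toolz [ 0.054  0.058 -0.997]
```

```bash
python3 -m inch '[{"x":0.12,"y":0.35,"z":0.5,"yaw":0},{"x":0,"y":0.05,"z":0.7,"yaw":0},{"x":0,"y":0.05,"z":0.5,"yaw":0},{"x":0,"y":0,"z":0.2,"yaw":0},{"x":0,"y":0,"z":0,"yaw":0}]';python3 go.py .469 -.099 .0445
```

```text
time_s: 31.87
tcp_pos: [0.4721, -0.0966, 0.0694]
eef_rot: [-176.4, 3.3, -89.2]
contact_force: [-0.4, 0.1, -0.0]
gripper_width: 0.0572
shift [0.15 0.19 0.98] toolz [ 0.062  0.058 -0.996]
```

```bash
python3 -m inch '[{"x":0.13,"y":0.18,"z":0.4,"yaw":0},{"x":0,"y":0.02,"z":0.4,"yaw":0},{"x":0,"y":0,"z":0.15,"yaw":0},{"x":0,"y":0,"z":0,"yaw":0}]';python3 go.py .469 -.099 .0445
```

```text
time_s: 32.2
tcp_pos: [0.4724, -0.0977, 0.0477]
eef_rot: [-176.1, 3.3, -89.1]
contact_force: [-0.3, -0.0, -0.8]
gripper_width: 0.0574
shift [0.06 0.15 0.12] toolz [ 0.068  0.058 -0.996]
```

```bash
python3 -m inch '[{"x":0.05,"y":0.12,"z":0.1,"yaw":0},{"x":0,"y":0,"z":0.05,"yaw":0},{"x":0,"y":0,"z":0,"yaw":0}]';python3 go.py .469 -.099 .0445
```

```text
time_s: 32.45
tcp_pos: [0.4706, -0.0986, 0.0444]
eef_rot: [-176.0, 3.3, -89.1]
contact_force: [0.5, -0.1, -0.6]
gripper_width: 0.0571
shift [ 0.02  0.07 -0.01] toolz [ 0.069  0.058 -0.996]
```

```bash
python3 -m inch '[{"x":0,"y":0.05,"z":0.06,"yaw":0},{"x":0,"y":0,"z":0.02,"yaw":0}]'; python3 -m inch '[{"x":0,"y":0,"z":0.0,"yaw":0},{"x":0,"y":0,"z":0,"yaw":0}]'
```

```text
time_s: 32.62
tcp_pos: [0.4708, -0.0984, 0.0442]
eef_rot: [-175.8, 3.3, -89.0]
contact_force: [-4.5, -0.1, 5.1]
gripper_width: 0.0574
time_s: 32.78
tcp_pos: [0.471, -0.0984, 0.0449]
eef_rot: [-175.8, 3.3, -89.0]
contact_force: [-0.9, -0.3, 0.3]
gripper_width: 0.0574
```

```bash
python3 -m inch '[{"x":0,"y":0,"z":0,"yaw":0},{"x":0,"y":0,"z":0,"yaw":0},{"x":0,"y":0,"z":0,"yaw":0},{"x":0,"y":0,"z":0,"yaw":0},{"x":0,"y":0,"z":0,"yaw":0}]' 1 ;python3 -m inch '[{"x":0,"y":0,"z":-0.3,"yaw":0},{"x":0,"y":0,"z":-0.6,"yaw":0},{"x":0,"y":0,"z":-1,"yaw":0},{"x":0,"y":0,"z":-1,"yaw":0},{"x":0,"y":0,"z":-1,"yaw":0}]';python3 -m inch '[{"x":0,"y":0,"z":-1,"yaw":0},{"x":0,"y":0,"z":-0.8,"yaw":0},{"x":0,"y":0,"z":0,"yaw":0}]' ; python3 look.py w13 .470 -.099 .056 .04
python3 - <<'E'
from plant import r
from h import *
for n in('top','side'):
    p,d=r.capture(n);np.savez(f'pics/{n}1.npz',p=p,d=d);cv2.imwrite(f'pics/{n}1.png',cv2.resize(p[:,:,::-1],(800,600)))
E
```

```text
time_s: 33.2
tcp_pos: [0.4718, -0.0984, 0.0453]
eef_rot: [-175.7, 3.3, -89.0]
contact_force: [-0.6, 0.0, -0.1]
gripper_width: 0.0842
time_s: 33.62
tcp_pos: [0.4604, -0.1046, 0.1418]
eef_rot: [-176.4, 3.2, -89.1]
contact_force: [1.1, -0.4, -0.2]
gripper_width: 0.0877
time_s: 33.87
tcp_pos: [0.4589, -0.108, 0.1957]
eef_rot: [-176.0, 3.2, -89.0]
contact_force: [0.2, -0.2, -0.2]
gripper_width: 0.0873
[ 0.45885781 -0.10797291  0.19565883] [-175.96273887    3.16018528  -88.99731073] 33.8667
638 medz 0.054878965191912626
mean [ 0.47260742 -0.09797207  0.05441458] circ ((0.4721983075141907, -0.09889164566993713), 0.029161354526877403) rect ((0.4722978174686432, -0.09886776655912399), (0.05770556628704071, 0.056913916021585464), 67.11598205566406)
px 253.8871473354232 181.1206896551724
```

View pics/side1.png

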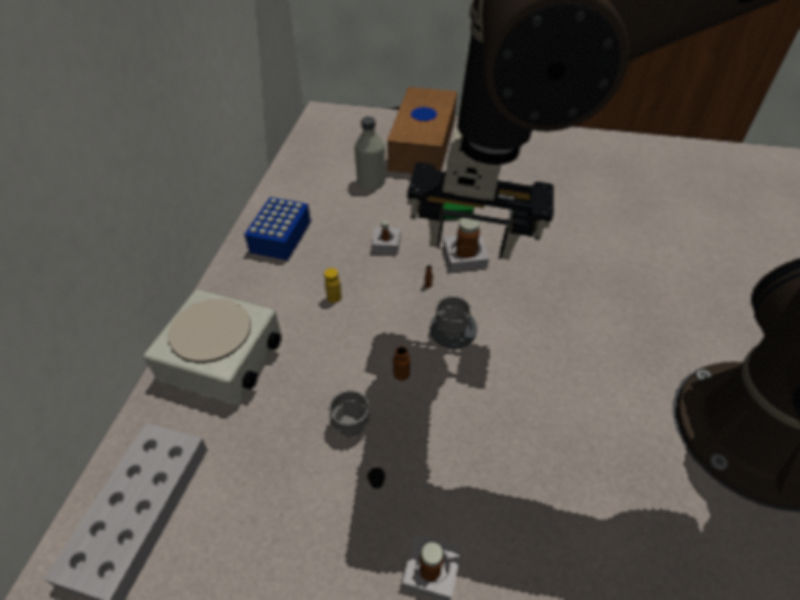

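View pics/w13.png

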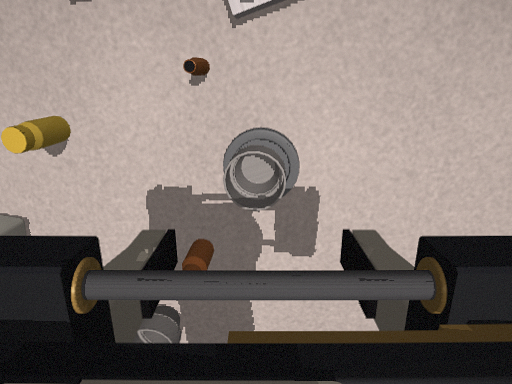

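The side view shows the small vial in its block (385,232), the large one at (467,240), the medium at (430,562), the cup upright in the rest (453,318) and the lower cup still in place (350,413). The wrist view shows the cup inside the rest's ring (258,172), with its rim at z 0.055. Nothing is being touched, so I'm handing in.

```bash
python3 -c "
from plant import r;print(r.close_job())"
```

```text
the job is handed in; nothing more can be done
None
```

The job is done and handed in at about 34 s of the 120 s: I placed the small, medium and large vials in their own blocks, then lifted the top cup off and stood it in the rest. No verdict was reported.

| Item | Measured top height | Expected | Position check |
|---|---|---|---|
| Small vial | 57.5 mm | 58 mm | within about 1 mm of the well centre |
| Medium vial | 71.6 mm | 72 mm | about 3 mm off the well centre, but standing on the well floor |
| Large vial | 85.6 mm | 86 mm | within about 2 mm of the well centre |
| Top cup in rest | 55 mm | 56 mm | within about 2 mm of the rest centre |
| Lower cup | 51 mm | 52 mm | still in its original place |

- **Vials:** I took each vial's figures right after releasing it. The final side view showed all three still standing.
- **Tilt:** The tool drifted a few degrees off vertical during the moves (up to about 5°), and the moves could not correct it. The held pieces leaned by up to about 4°, the cup most just before it touched down. All of them stood upright once released.
- **Camera disagreement:** The top and wrist cameras differed by up to about 3 mm in x, so I used values between the two.
- **Contact and final state:** The largest contact force I read was about 11 N. At hand-in the gripper was open, well above everything and touching nothing.

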